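# Switch the rocker gate and feed the pins down the other chute

### The arm

A 6-joint arm with a two-finger parallel gripper is mounted at the origin on a cart in front of the work surface, level with it; the furniture and walls round the work are solid. World frame = base frame: x ahead of the robot, y to its left, z up, the work surface at z = 0. Lengths are in m, angles in rad, forces in N, time in s.
With the tool pointing down it reaches from about 0.25 to 0.8 m from the base axis. Payload 3.9 kg.
Tool frame: the origin (TCP) lies on the centre line of the jaws, within the pads' length; the fingertips stand 8 mm ahead of it and the grasp point (between the pads) lies 11 mm behind it (arm.tip_extent is the distance from the TCP to the fingertips, in m); z points along the fingers, y is the line along which they close (so a half turn about z gives the same grasp; the last joint's range is limited). The gripper opens to 85 mm and grips with 20 to 120 N. Pads are 22 mm wide; open, the fingers measure 114 mm over their backs; the gripper's body (76 mm by 85 mm) begins 54 mm behind the grasp point. The pads swing forward as they close: fully open they stand 13 mm farther back than shut.
Start: joints at [-1.298, 0.26, -0.138, 1.173, 0, 1.571], TCP at [0.141, -0.506, 0.239] pointing down, gripper open.
Joint ranges: [-2.78, 2.78], [-0.83, 1.72], [-1.28, 1.37], [-1.9, 2.12], [-1.57, 1.48], [-3.14, 3.14]. Speed limits (rad/s): [2.57, 2.57, 3.14, 3.14, 3.14, 3.14].

### API

Orientations are given as a 3x3 rotation matrix whose columns are the frame's x, y, z axes.
In Python, from plant import sensors, imaging, arm gives the robot as it stands.
- The arm moves only by the shell command python3 -m creep 'ROWS' [OPENING] [FORCE]. ROWS is JSON, a list of rows, each a list of 2 entries, a list of its own where there are three numbers: the shift along the tool's x, y, z in mm, then the turn, a rotation vector about the tool's x, y, z in degrees. A call has 1 to 12 rows; each row is the pose to reach, as a shift and turn from the pose commanded when the call began, along the tool's axes at that moment; what a row does not reach only later rows make up. A row lasts 1/10 s, in which the tool goes at most 50 mm and 8.59 degrees, less where a joint would pass 70% of its speed; a pose out of reach is approached as far as the arm can. A call with a gripper value outside its range is refused whole. OPENING is the finger opening in mm, from 0 to 85.4, set as the call begins (- or left out, the last holds). The fingers move at their own pace and stop on an object; FORCE is the grip in N (left out, the last holds). Time passes only in rows, so rows that repeat a pose let the fingers close. It gives the time, the measured TCP pose, the force, the opening and the grip force at its end, in the units of the state.
- sensors.get_state(): the state, without advancing time (a new reading comes with each control period).
- imaging.get_image(name): name is "scene" or "top" or "wrist"; returns a dict with "image" (420x560x3 uint8, blue, green, red), "K" (3x3 intrinsics, pixels), "k1" (the pictures are not rectified: a ray, as slopes to the right and down, at radius r is drawn at 1 + k1 r^2 times it, then the intrinsics apply), "T" (4x4, takes a point from camera to world coordinates). Camera axes: x right, y down, z forward; pixel columns grow to the right and rows downward; lengths in m; the calibration is good to about 2 mm. A picture is of the moment at which its call begins. There is no depth.
- arm.job_done(): hands the job in; it is judged then, once.
The state is a dict: "time_s": time; "joint_positions": joint angles; "dq": joint speeds; "joint_torque": joint torques, N m; "eef_pos": TCP position; "eef_rot": TCP orientation; "force": force on the tool from outside, world axes, zero at the start; "wrist_torque": the same for the moment, N m; "finger_gap": finger opening in m; "grasp_force": force on a finger pad.
Only numpy, scipy, OpenCV 4.12 (cv2) and the standard library are available. Lean on these libraries where they do the work, as an engineer would, in place of code of your own. Each camera call takes 0.05 s, during which the arm holds its last target. There are 200 camera calls.

### The job

The tray that the two-way sorting chute feeds at present is finished with. Rock the chute's seesaw gate over its pivot on to its other stop (the rocker bar in front has a pad at each end to press), then push the three waiting steel pins along the deck and off its right-hand end, so that they roll down the other chute and all lie in the tray at its end. Only press and push: do not lift or carry a pin, and leave the caliper, the tin and the loupe where they are.

Things in the scene. Friction and masses are not known exactly. Their poses are not given: they have to be found in the camera images.
- chute: Fixed two-way sorting chute of bare aluminium sheet on a plywood board, 335 mm wide over its two trays, 156 mm high. Origin on the bench under the middle of the gate; x points away from the robot, y to the left along the chutes, z up. 'Frame' below means this one, in mm. Its gate lies in the middle, the feed deck above left of it, a tray at either end.
- deck_end (a point): Middle of the slot at the right end of the feed deck, level with the rail tops (frame 0, 16, 129.7). The deck is two rails with a slot 34 mm wide (x -17 to 17), open at both ends, letting a finger reach below the pins. Rail tops fall slightly from z=130 at the left end (y=95) to 128 at y=30, then rise to 130 at y=16; outer edges 7.5 mm higher. Nothing is above the deck, nor left of it over z=50.
- deflector (a point): Middle of the top edge of the upright deflector plate (frame 0, -19.5, 156), 3 mm thick, facing the deck's end across a mouth 34 mm wide. Pins pushed off the deck drop through the mouth about 30 mm on the gate, which reaches up to z=110 under the slot (its side edges 124). A steel weight on an arm behind the back plate (x=46 to 64) reaches z=190.
- gate (a joint): Tilt of the seesaw gate, rad: 0 level; -0.42 left (+y) side down on its stop, feeding the left chute and tray; +0.42 right side down, feeding the right ones. Gate, rocker bar and steel weight turn as one about a shaft along the chute's x axis at z=88. The weight stands above the pivot, so that once past level the gate falls over to the other stop by itself. Pressing a pad takes about 1 N.
- pad_left (a point): Centre of the top face of the left pad of the rocker bar (black disc, 26 mm across, 8 mm thick). The bar, 116 mm between pad centres, is part of the gate and crosses the front of the chute at x=-98, its pads 45 mm clear of the sheet metal. A pad's top is 117 mm above the bench when raised, 94 when level, 70 when down; nothing stands above it.
- pad_right (a point): The same for the right pad (-y end of the bar). With the right pad down the gate feeds the right tray.
- pin_a: Ground steel dowel pin, 16 mm in diameter, 50 mm long, about 75 g, loose; origin at its centre, its x axis along the pin. It lies along the chute's x axis on the feed deck, in the dip of its rails, and is the first to go (centre near y=30, z=136 in the frame).
- pin_b: Second, equal pin, touching the first on its left (near y=47, z=136).
- pin_c: Third, equal pin, last in the row (near y=63, z=137). Its left side is free: pushing there towards the chute's -y moves the row off the end of the deck one by one. The last drops once its centre has passed the end.
- tray_left (a point): Centre of the inner floor of the left grey catch tray, 64 mm (y) by 74 mm (x) inside, walls 46 mm high.
- tray_right (a point): The same for the right catch tray.
- caliper: Bystander: digital caliper, 220 mm long, lying in front of the chute; origin under its middle.
- parts_tin: Bystander: small closed hinged tin, 64x94x20 mm, left in front of the chute; origin under its middle.
- loupe: Bystander: black watchmaker's loupe, 37 mm wide, 32 mm high, left of the chute, towards the robot; origin under its middle.
Things that resemble listed ones, but are neither listed nor needed, are in the scene too. What is shaped like the pin_c but yellow is not meant.

How it is judged:
By the outcome, as a careful person would: the job done as asked, in the order asked, and still so for the second after the job is handed in, with the robot touching nothing.
It also fails if it takes over 40 s, if anything falls off the work surface, if the arm or the gripper's body presses on something with over 40 N, if the wrist force passes 120 N, or if a joint passes its speed limit or range.

## Working session

There is one attempt and no reset: what is moved stays moved. The work goes in short steps, Python scripts to look and compute and a shell command to move; the robot and the scene stay as the last step left them, time stands still between calls to the robot, and variables do not carry over. Pictures are saved under pics/ and viewed, at most 10 in all, crops included, and the job is handed in when it is done.

```bash
mkdir -p pics; ls; python3 - <<'E'
from plant import sensors, imaging, arm
import cv2,numpy as np
s=sensors.get_state();print(s['eef_pos'],s['eef_rot'],s['time_s'],s['finger_gap'],arm.tip_extent)
for n in("scene","top"):
    d=imaging.get_image(n);cv2.imwrite(f"pics/{n}0.png",d['image']);print(n,d['K'],d['k1'],d['T'])
E
```

```text
pics
[ 0.14125805 -0.50492452  0.23845924] [[ 9.63025876e-01  2.69408376e-01 -5.38126498e-04]
 [ 2.69408914e-01 -9.63023946e-01  1.92800930e-03]
 [ 1.19315216e-06 -2.00169892e-03 -9.99997997e-01]] 0.0 0.085251075305598 0.008
scene [[521.28895769   0.         275.51057078]
 [  0.         521.28895769 206.25051514]
 [  0.           0.           1.        ]] -0.032968355884904293 [[-0.83825081 -0.42398696  0.34288575  0.16522637]
 [-0.5451991   0.64052826 -0.54081558  0.4027653 ]
 [ 0.00967074 -0.6402801  -0.76808064  0.93811816]
 [ 0.          0.          0.          1.        ]]
top [[462.82427922   0.         287.32859453]
 [  0.         462.82427922 205.3530732 ]
 [  0.           0.           1.        ]] 0.04732108092190386 [[-0.02036469 -0.9950053   0.09772278  0.4301489 ]
 [-0.99977969  0.01976991 -0.00705097 -0.17801557]
 [ 0.00508378 -0.09784484 -0.9951887   0.9756408 ]
 [ 0.          0.          0.          1.        ]]
```

View pics/scene0.png

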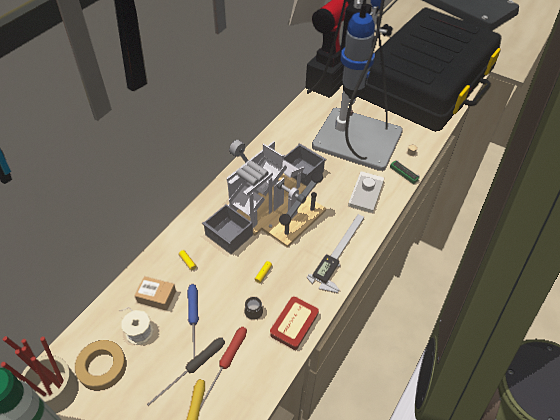

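View pics/top0.png

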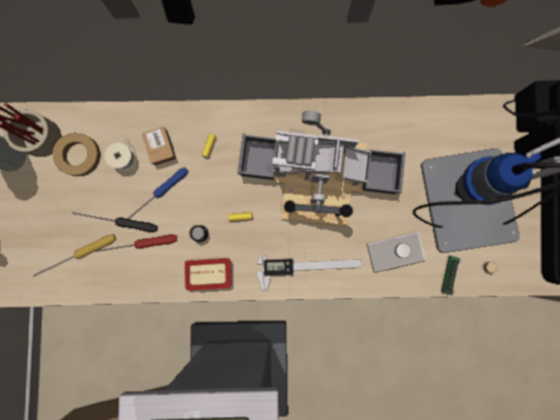

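The scene view shows the chute at about (265,190), with the yellow pins at (187,260) and (263,271), the tin at (295,322), the loupe at (253,307) and the caliper at (335,255). In the top view the rocker pads are at (290,206) and (346,211), the steel pins at about (300,150), and the trays at (259,158) and (382,171).

```bash
python3 - <<'E'
import cv2,numpy as np
a=cv2.imread("pics/scene0.png")[125:255,190:345];b=cv2.imread("pics/top0.png")[95:235,230:415]
cv2.imwrite("pics/c1.png",np.hstack([cv2.resize(a,(400,335),interpolation=2)]) )
a=cv2.resize(a,None,fx=4,fy=4,interpolation=2);b=cv2.resize(b,None,fx=4,fy=4,interpolation=2)
cv2.imwrite("pics/c1.png",a);cv2.imwrite("pics/c2.png",b)
E
```

```text
(no output)
```

View pics/c1.png

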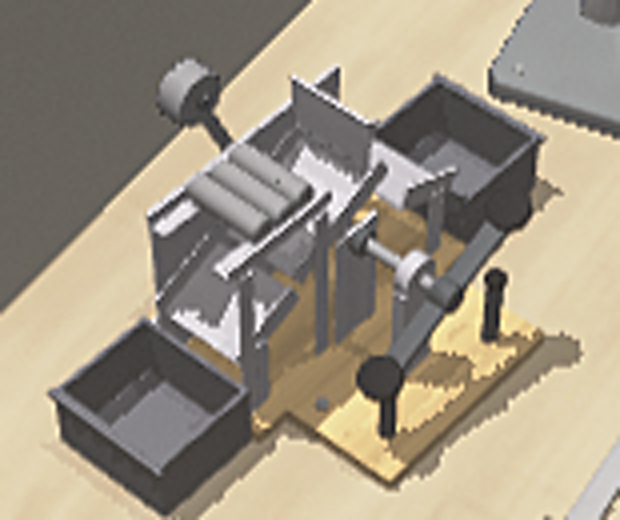

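View pics/c2.png

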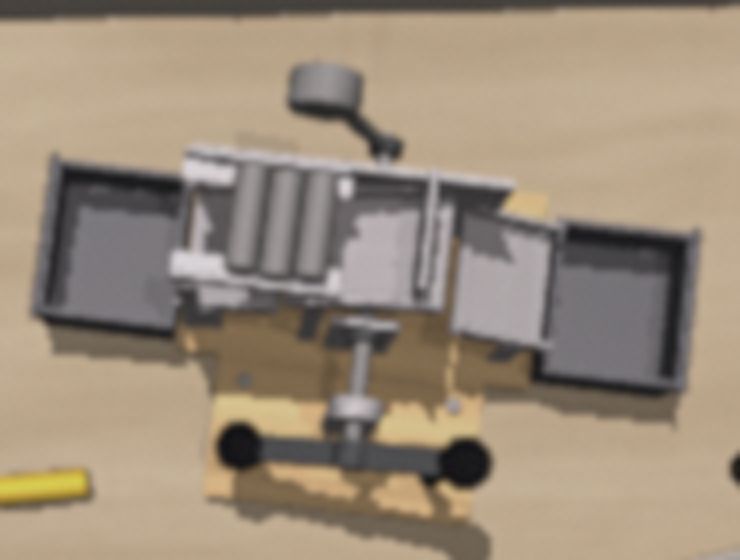

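c1/c2 confirm the state. The weight leans left, and the left pad (c2 240,446) is low while the right pad (c2 465,463) is raised, so the gate feeds left and the right pad must be pressed. The pins are the three grey ones on the deck (c2 248, 284 and 318, about 222). The yellow ones lie on the bench and are not meant.

```bash
cat > h.py <<'E'
import numpy as np,cv2
from plant import sensors, imaging, arm
def ray(d,u,v):
    K=np.array(d['K']);T=np.array(d['T']);k=d['k1']
    p=np.array([(u-K[0,2])/K[0,0],(v-K[1,2])/K[1,1]])
    q=cv2.undistortPoints(np.array([[[u,v]]],float),K,np.array([k,0,0,0,0.]))[0,0]
    return T[:3,3],T[:3,:3]@np.array([*q,1])
def plane(d,u,v,z):
    o,r=ray(d,u,v);return o+r*(z-o[2])/r[2]
def tri(ds,ps):
    A=[];b=[]
    for d,p in zip(ds,ps):
        o,r=ray(d,*p);r=r/np.linalg.norm(r);P=np.eye(3)-np.outer(r,r);A.append(P);b.append(P@o)
    return np.linalg.lstsq(np.vstack(A),np.hstack(b),rcond=None)[0]
E
python3 - <<'E'
from h import *
np.set_printoptions(precision=4,suppress=True)
t=imaging.get_image("top");s=imaging.get_image("scene")
c2=lambda x,y:(x/4+230-.375,y/4+95-.375); c1=lambda x,y:(x/4+190-.375,y/4+125-.375)
L=plane(t,*c2(240,446),.070);R=plane(t,*c2(465,463),.117)
print("padL",L,tri((t,s),(c2(240,446),c1(381,376))),"padR",R,tri((t,s),(c2(465,463),c1(512,206))))
v=L-R;psi=np.arctan2(-v[0],v[1]);print('psi from pads',np.degrees(psi))
for n,p,z in(("trayL outer cornTL",(54,155),.046),("trayL BL",(34,316),.046),("trayR TR",(698,232),.046),("trayR BR",(682,390),.046),("defl top",(434,172),.156),("defl bot",(420,295),.156),
 ("c top",(248,168),.137),("c bot",(240,270),.137),("b top",(286,170),.136),("b bot",(276,276),.136),("a top",(322,172),.136),("a bot",(312,276),.136)):
    print(n,plane(t,*c2(*p),z))
# origin estimates
def org(P,f,psi):
    c,s_=np.cos(psi),np.sin(psi);return P[:2]-np.array([[c,-s_],[s_,c]])@f
tl,bl,tr,br=[plane(t,*c2(*p),.046) for p in((54,155),(34,316),(698,232),(682,390))]
v=(tl+bl-tr-br)/2;psi2=np.arctan2(-v[0],v[1]);print('psi trays',np.degrees(psi2),np.linalg.norm(v[:2]),'origin',(tl+bl+tr+br)/4)
for ps in (psi,psi2):
    # pad y offsets for tilted bar: 58*cos.42 -/+ (pad top height above axis)*sin
    m=(L+R)/2;print('org pads',org(m,np.array([-.098,0.0025]),ps))
    C=(plane(t,*c2(248,168),.137)+plane(t,*c2(240,270),.137))/2;print('pin c org',org(C,np.array([0,.063]),ps))
    D=(plane(t,*c2(434,172),.156)+plane(t,*c2(420,295),.156))/2;print('defl org',org(D,np.array([0,-.0195]),ps))
E
```

```text
padL [ 0.5175 -0.1889  0.07  ] [ 0.5169 -0.189   0.0723] padR [ 0.5029 -0.2929  0.117 ] [ 0.5016 -0.2928  0.1208]
psi from pads -7.9709276275865255
trayL outer cornTL [ 0.6711 -0.0972  0.046 ]
trayL BL [ 0.5881 -0.0861  0.046 ]
trayR TR [ 0.6246 -0.4246  0.046 ]
trayR BR [ 0.5438 -0.413   0.046 ]
defl top [ 0.6315 -0.2779  0.156 ]
defl bot [ 0.5756 -0.27    0.156 ]
c top [ 0.6398 -0.1945  0.137 ]
c bot [ 0.5922 -0.1898  0.137 ]
b top [ 0.6388 -0.212   0.136 ]
b bot [ 0.5893 -0.2063  0.136 ]
a top [ 0.6375 -0.2286  0.136 ]
a bot [ 0.5889 -0.2228  0.136 ]
psi trays -7.908204964227728 0.3303153838098214 origin [ 0.6069 -0.2552  0.046 ]
org pads [ 0.6069 -0.257 ]
pin c org [ 0.6073 -0.2545]
defl org [ 0.6063 -0.2546]
org pads [ 0.6069 -0.2569]
pin c org [ 0.6073 -0.2545]
defl org [ 0.6062 -0.2546]
```

```bash
python3 -m creep '[[[35,-9,0],[0,0,3]],[[75,-19,5],[0,0,8]],[[120,-30,10],[0,0,13]],[[165,-42,15],[0,0,18]],[[210,-53,20],[0,0,23.5]],[[255,-65,25],[0,0,23.5]],[[300,-76,30],[0,0,23.5]],[[340,-86,35],[0,0,23.5]],[[375,-95,38],[0,0,23.5]],[[404,-103,38],[0,0,23.5]],[[404,-103,38],[0,0,23.5]],[[404,-103,38],[0,0,23.5]]]' 0 20
```

```text
time_s: 1.4
eef_pos: [0.5029, -0.297, 0.2008]
eef_rot: [[0.991, -0.135, -0.001], [-0.135, -0.991, 0.0], [-0.001, -0.0, -1.0]]
force: [0.3, -0.0, 0.4]
finger_gap: 0.0001
grasp_force: 0.0
```

```bash
python3 -m creep '[[[0,0,30],[0,0,0]],[[0,0,55],[0,0,0]],[[0,0,70],[0,0,0]],[[0,0,77],[0,0,0]],[[0,0,84],[0,0,0]],[[0,0,91],[0,0,0]],[[0,0,97],[0,0,0]],[[0,0,103],[0,0,0]],[[0,0,109],[0,0,0]],[[0,0,114],[0,0,0]],[[0,0,116],[0,0,0]],[[0,0,116],[0,0,0]]]'
python3 -m creep '[[[0,0,0],[0,0,0]],[[0,0,-20],[0,0,0]],[[0,0,-55],[0,0,0]],[[0,0,-95],[0,0,0]],[[0,0,-116],[0,0,0]],[[0,0,-116],[0,0,0]]]'
python3 - <<'E'
from h import *
t=imaging.get_image("top")['image'];s=imaging.get_image("scene")['image']
cv2.imwrite("pics/g.png",np.hstack([cv2.resize(s[125:255,190:345],None,fx=2.5,fy=2.5),cv2.resize(t[95:225,240:395],None,fx=2.5,fy=2.5)]))
E
```

```text
time_s: 2.6
eef_pos: [0.5026, -0.2973, 0.0849]
eef_rot: [[0.991, -0.137, -0.001], [-0.137, -0.991, 0.0], [-0.001, -0.0, -1.0]]
force: [0.8, -0.0, 0.3]
finger_gap: -0.0001
grasp_force: 0.0
time_s: 3.2
eef_pos: [0.5052, -0.2989, 0.2058]
eef_rot: [[0.991, -0.137, 0.007], [-0.137, -0.991, -0.004], [0.008, 0.003, -1.0]]
force: [0.1, -0.4, -0.1]
finger_gap: -0.0001
grasp_force: 0.0
```

View pics/g.png

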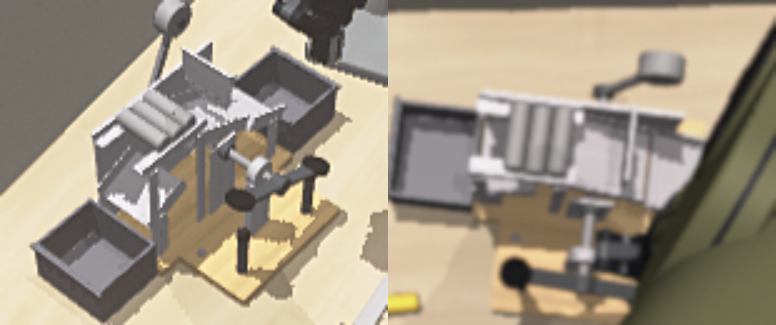

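The gate has gone over: the left pad is up (g 240,198), the right pad is down, the weight leans right, and the pins are still on the deck. Next I move above the deck's left end, behind pin_c.

```bash
python3 -m creep '[[[22,-32,0],[0,0,0]],[[46,-70,0],[0,0,0]],[[70,-108,0],[0,0,0]],[[88,-135,0],[0,0,0]],[[97,-149,0],[0,0,0]],[[97,-149,20],[0,0,0]],[[97,-149,20],[0,0,0]],[[97,-149,20],[0,0,0]],[[97,-149,20],[0,0,0]]]'
python3 - <<'E'
from h import *
d=imaging.get_image("wrist");w=d['image'];t=imaging.get_image("top")['image'];s=imaging.get_image("scene")['image']
cv2.imwrite("pics/w.png",np.hstack([cv2.resize(w,(400,300)),cv2.resize(s[105:225,190:350],(400,300))]))
E
```

```text
time_s: 4.2
eef_pos: [0.6188, -0.164, 0.1816]
eef_rot: [[0.99, -0.138, -0.0], [-0.138, -0.99, -0.0], [-0.0, 0.0, -1.0]]
force: [-0.0, 0.3, 0.3]
finger_gap: -0.0001
grasp_force: 0.0
```

View pics/w.png

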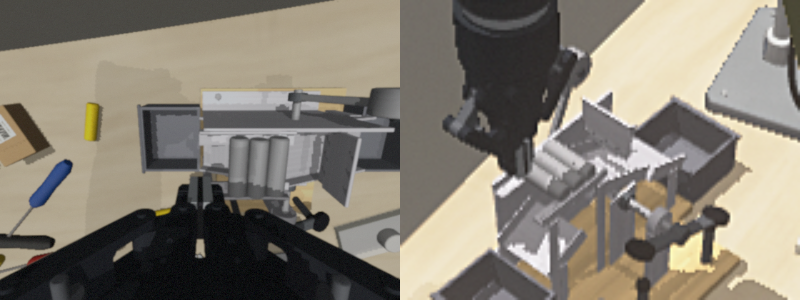

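```bash
python3 -m creep '[[[0,0,15],[0,0,0]],[[0,0,30],[0,0,0]],[[0,0,38],[0,0,0]],[[0,0,42],[0,0,0]],[[0,0,45],[0,0,0]],[[0,0,45],[0,0,0]]]'
python3 -m creep '[[[0,4,0],[0,0,0]],[[0,8,0],[0,0,0]],[[0,11,0],[0,0,0]],[[0,14,0],[0,0,0]],[[0,17,0],[0,0,0]],[[0,20,0],[0,0,0]],[[0,23,0],[0,0,0]],[[0,26,0],[0,0,0]],[[0,26,0],[0,0,0]],[[0,26,0],[0,0,0]]]'
```

```text
time_s: 4.95
eef_pos: [0.6194, -0.1633, 0.1364]
eef_rot: [[0.991, -0.137, 0.0], [-0.137, -0.991, -0.0], [0.0, 0.0, -1.0]]
force: [0.2, -0.0, 0.2]
finger_gap: 0.0003
grasp_force: 0.0
time_s: 5.95
eef_pos: [0.6155, -0.1892, 0.1361]
eef_rot: [[0.991, -0.137, -0.0], [-0.137, -0.991, -0.0], [-0.0, 0.0, -1.0]]
force: [0.5, 0.1, -0.9]
finger_gap: 0.0001
grasp_force: 0.0
```

```bash
python3 -m creep '[[[0,3,0],[0,0,0]],[[0,6,0],[0,0,0]],[[0,9,0],[0,0,0]],[[0,12,0],[0,0,0]],[[0,15,0],[0,0,0]],[[0,18,0],[0,0,0]],[[0,18,0],[0,0,0]],[[0,18,0],[0,0,0]],[[0,18,0],[0,0,0]],[[0,18,0],[0,0,0]]]'
python3 - <<'E'
from h import *
t=imaging.get_image("top")['image'];s=imaging.get_image("scene")['image']
cv2.imwrite("pics/p1.png",np.hstack([cv2.resize(s[125:235,190:340],(400,293)),cv2.resize(t[115:215,270:410],(400,293))]))
E
```

```text
time_s: 6.95
eef_pos: [0.6132, -0.2067, 0.1362]
eef_rot: [[0.991, -0.137, -0.0], [-0.137, -0.991, -0.0], [-0.0, 0.0, -1.0]]
force: [-0.1, 0.1, -0.4]
finger_gap: 0.0
grasp_force: 0.0
```

View pics/p1.png

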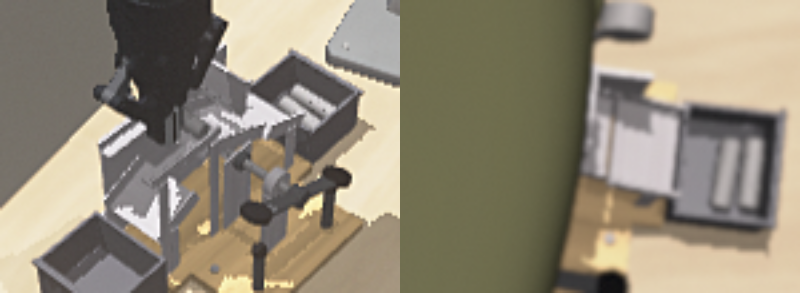

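Two pins already lie in the right tray (p1 725,170 and 750,170), and the last one is still on the deck ahead of the finger (p1 205,130). I keep pushing, then back off and up.

```bash
python3 -m creep '[[[0,3,0],[0,0,0]],[[0,6,0],[0,0,0]],[[0,9,0],[0,0,0]],[[0,12,0],[0,0,0]],[[0,15,0],[0,0,0]],[[0,18,0],[0,0,0]],[[0,20,0],[0,0,0]],[[0,21,0],[0,0,0]],[[0,21,0],[0,0,0]],[[0,21,0],[0,0,0]]]'
python3 -m creep '[[[0,-10,0],[0,0,0]],[[0,-30,-10],[0,0,0]],[[0,-50,-40],[0,0,0]],[[0,-70,-80],[0,0,0]],[[0,-105,-100],[0,0,0]],[[0,-145,-100],[0,0,0]],[[0,-185,-100],[0,0,0]],[[0,-185,-100],[0,0,0]],[[0,-185,-100],[0,0,0]],[[0,-185,-100],[0,0,0]],[[0,-185,-100],[0,0,0]]]'
python3 - <<'E'
from h import *
t=imaging.get_image("top")['image'];s=imaging.get_image("scene")['image']
cv2.imwrite("pics/p2.png",np.hstack([cv2.resize(s[125:335,190:390],(400,420)),cv2.resize(t[105:295,180:410],(400,420))]))
E
```

```text
time_s: 8.05
eef_pos: [0.6103, -0.2276, 0.1363]
eef_rot: [[0.991, -0.137, -0.0], [-0.137, -0.991, 0.0], [-0.0, -0.0, -1.0]]
force: [-0.1, 1.0, 0.5]
finger_gap: -0.0001
grasp_force: 0.0
time_s: 9.15
eef_pos: [0.6334, -0.0637, 0.2358]
eef_rot: [[0.994, -0.107, 0.0], [-0.107, -0.994, 0.015], [-0.001, -0.015, -1.0]]
force: [-0.0, -0.9, -0.3]
finger_gap: 0.0002
grasp_force: 0.0
```

View pics/p2.png

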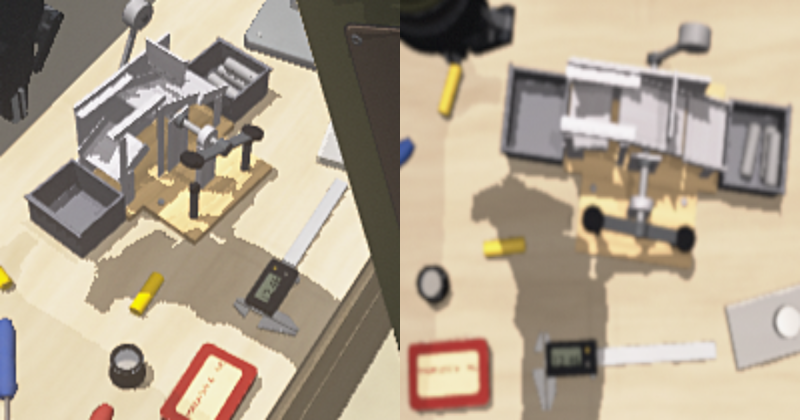

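The deck is empty, and the right tray shows at least two pins (p2 752,150 and 772,150). I'll enlarge it to count them.

```bash
python3 - <<'E'
from h import *
t=imaging.get_image("top")['image'];s=imaging.get_image("scene")['image'];q=sensors.get_state();print(np.abs(q['dq']).max(),q['eef_pos'],q['force'])
cv2.imwrite("pics/p3.png",np.hstack([cv2.resize(s[135:190,270:335],(400,340),interpolation=2),cv2.resize(t[140:200,340:410],(400,340),interpolation=2)]))
E
```

```text
0.0046815644275882955 [ 0.63361808 -0.06327673  0.23618177] [ 0.72300685  0.21664493 -0.07128448]
```

View pics/p3.png

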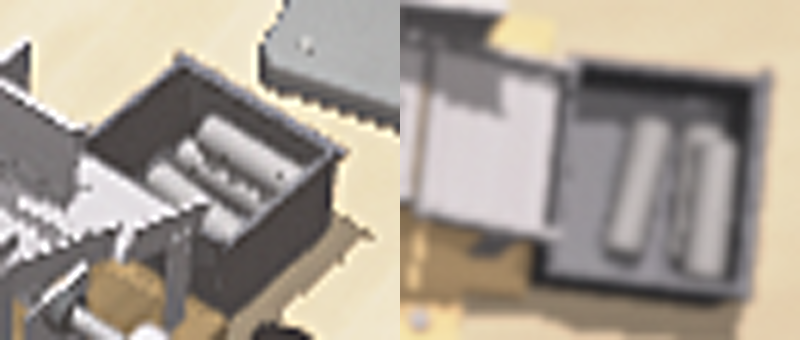

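The scene crop shows three pins in the right tray (p3 245,150; 215,172; 190,198). The top crop agrees: one at 637, and two overlapping at 685–710. The arm is at rest and clear of everything.

```bash
python3 -c "
from plant import arm;print(arm.job_done())"
```

```text
the job is handed in; nothing more can be done
None
```

The gate is on its right-hand stop, all three steel pins lie in the right tray, and the job was handed in after about 9 s of robot time, with the caliper, tin and loupe untouched.

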